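# Couple a mould cradle to its ball mount and latch it

## Task

Couple the mould cradle to the ball mount, ready for tilting the mould. Pick the cradle up by its green bar, lower its socket all the way down onto the steel ball, keeping hold until it is seated and with the red latch lever still raised; then let go and press the red lever fully down so that its hook locks under the ball. Leave the cradle standing level on the ball and its two rear feet, and do not disturb the cup, the bottle or the red casting nearby.

Things in the scene. Friction and masses are not known exactly. Their poses are not given: they have to be found in the camera images.
- ball_center (a point): centre of the bright steel ball (40 mm diameter) of the ball mount, a fixed stud on a round grey base (72 mm across, 12 mm thick) bolted to the bench; the point is 60 mm above the bench, the top of the ball 80 mm. Below the ball is a neck 16 mm thick. A big white lidded pail, fixed, about 170 mm tall and 270 mm wide, stands on the bench to its right: pass over or round it
- socket_center (a point): where the ball's centre belongs inside the downward-open socket cup (43 mm inside, mouth slightly flared, 54 to 58 mm outside; flat top 26 mm above this point, rim 8 mm below). 57 mm above the bench while parked; seated on the ball 60 mm, the prop leg then hangs clear and the rear feet still stand. The socket turns freely on the ball: any heading with room for the cradle will do
- bar_grip (a point): where to grasp the cradle from above, near its centre of mass: middle of the green bar, 109 mm behind the socket centre along the cradle's x and 11 mm above it (68 mm above the bench while parked). The bar is 26 mm wide (cradle's y), 15 mm tall above and below this point; free from 17 mm ahead to 20 mm behind it, where the 70 mm wide tray begins
- latch_lever (a joint): angle of the red-gripped latch lever on the coupler, rad: 0 is fully down (handle flat along the bar, hook under the ball), 1.15 to 1.35 as found (raised). It stays where it is left (stiff pin; about 6 N across the handle at the red pad moves it). If put fully down before the ball is in the socket, its hook bars the ball from entering
- latch_hinge (a point): the lever's hinge pin, horizontal along the cradle's y, 36 mm behind the socket centre and 22 mm above it. At lever angle a the handle points from here towards cos(a) along the cradle's x (to the tray) and sin(a) up
- lever_pad (a point): middle of the upper face of the lever's red grip (40 mm long, 20 mm wide), 52 mm out from the hinge along the handle and 17.5 mm off the hinge line on the handle's upper side; fully down it lies 88 mm behind the socket centre and 39.5 mm above it. Axes: x along the handle to its tip (8 to 10 mm further), z out of the upper face
- mixing_cup: clear mixing cup with some cured cream resin, 68 mm wide, 85 mm tall, loose; origin at its foot
- white_bottle: white bottle with white cap, 56 mm wide, 130 mm tall, loose; origin at its foot
- cast_part: red cast knob, 55 mm wide, 44 mm tall, loose; origin at its foot
- cradle: the loose cradle, 0.55 to 0.85 kg, 250 mm long, 76 mm wide: green socket at the nose, green bar, then an aluminium tray with a blue mould strapped in (one piece). Origin at bench level under the socket; x runs from the socket along the bar to the tray, z up. Parked level on a prop leg under the bar and two feet under the tray, 211 mm behind the socket
Things that resemble listed ones, but are neither listed nor needed, are in the scene too. What is shaped like the part that bears ball_center but yellow is not meant.

How it is judged:
On the way, in this order (a step that is already met when the one before it is completed fails the run):
1. the cradle, still held, sits on the ball (socket within 6 mm of its seat) with the latch lever raised (distance between socket_center and ball_center below 0.006 m and value of joint latch_lever above 0.8 rad and contact force between the fingers and cradle above 0.5 N), for 0.1 s.
2. the latch lever is fully down while the socket is seated on the ball (distance between socket_center and ball_center below 0.005 m and value of joint latch_lever below 0.12 rad), for 0.2 s.
At the end, for the whole second after the job is handed in: Socket centre within 4.5 mm of the ball centre, latch lever within 0.12 rad of fully down, cradle level within 0.07 rad (on the ball and its rear feet) and at rest (distance between socket_center and ball_center below 0.0045 m and value of joint latch_lever below 0.12 rad and angle between socket_center's own z axis and vertical below 0.07 rad and linear speed of cradle below 0.02 m/s); the robot touches nothing.
It fails at once if the mixing cup, the white bottle or the red casting is moved more than 30 mm (distance of any of mixing_cup, white_bottle, cast_part from where it was at the start of the episode above 0.03 m).
It also fails if it takes over 61 s, if anything falls off the work surface, if the arm or the gripper's body presses on something with over 40 N, if the wrist force passes 120 N, or if a joint passes its speed limit or range.

## Robot

A 7-joint arm with a two-finger parallel gripper is mounted at the origin on a cart in front of the work surface, level with it; the furniture and walls round the work are solid. World frame = base frame: x ahead of the robot, y to its left, z up, the work surface at z = 0. Lengths are in m, angles in rad, forces in N, time in s.
With the tool pointing down it reaches from about 0.425 to 0.925 m from the base axis. Payload 6.8 kg.
Tool frame: the origin (TCP) lies at the very end of the fingers, on their centre line; the grasp point (between the pads) lies 19 mm behind it; z points along the fingers, y is the line along which they close (so a half turn about z gives the same grasp; the last joint's range is limited). The gripper opens to 85 mm and grips with 20 to 120 N. Pads are 22 mm wide; open, the fingers measure 114 mm over their backs; the gripper's body (76 mm by 85 mm) begins 54 mm behind the grasp point. The pads swing forward as they close: fully open they stand 13 mm farther back than shut.
Start: joints at [-1.41, 0.477, 0.022, 1.555, -0.011, 1.109, -0.083], TCP at [0.179, 0.651, 0.197] pointing down, gripper open.
Joint ranges: [-2.96, 2.96], [-0.34, 2.1], [-1.41, 1.46], [0.24, 2.44], [-1.37, 4.51], [0.17, 1.92], [-2.96, 2.96]. Speed limits (rad/s): [2.39, 2.39, 3.14, 3.14, 3.14, 3.14, 3.14].

## Interface

Orientations are given as a rotation vector (axis times angle).
In Python, from bench import r gives the robot as it stands.
- The arm moves only by the tool play_rows, never from a script. Its argument "targets" is text: rows parted by semicolons, each of 5 numbers parted by spaces: the closure, from -1 (fully open) to 1 (shut), then the shift along the tool's x, y, z in m, then the turn about the tool's z in rad. In form: gripper dx dy dz spin; .... A call has 1 to 8 rows; each row is the pose to reach, as a shift and turn from the pose commanded when the call began, along the tool's axes at that moment; what a row does not reach only later rows make up. A row lasts 1/12 s, in which the tool goes at most 41.7 mm and 7.16 degrees, less where a joint would pass 70% of its speed; a pose out of reach is approached as far as the arm can. A call with a gripper value outside its range is refused whole. The fingers move at their own pace and stop on an object; "squeeze" is the grip in N (left out, the last holds). Time passes only in rows, so rows that repeat a pose let the fingers close. It gives the time, the measured TCP pose, the force, the opening and the grip force at its end, in the units of the state.
- r.get_obs(): the state, without advancing time (a new reading comes with each control period).
- r.grab_frame(name): name is "scene" or "top"; returns the picture (420x560x3 uint8, red, green, blue); there is no depth.
- r.camera_info(name): a dict with "fov_y" (degrees; the focal length in pixels is half the picture's height over the tangent of half this angle, whatever the lens; pixels are square), "cx", "cy" (the principal point, pixels), "position" and "rotation" of the camera in the world. Camera axes: x right, y down, z forward; pixel columns grow to the right and rows downward; lengths in m; the calibration is good to about 2 mm. A picture is of the moment at which its call begins. camera_info takes no time and is no camera call.
- r.hand_in(): hands the job in; it is judged then, once.
The state is a dict: "clock": time; "joints": joint angles; "qvel": joint speeds; "tau": joint torques, N m; "tcp_pos": TCP position; "orientation": TCP orientation; "contact_force": force on the tool from outside, world axes, zero at the start; "moment": the same for the moment, N m; "grip_width": finger opening in m; "gripper_force": force on a finger pad.
Only numpy, scipy, OpenCV 4.12 (cv2) and the standard library are available. Lean on these libraries where they do the work, as an engineer would, in place of code of your own. Each camera call takes 0.05 s, during which the arm holds its last target. There are 200 camera calls.

## Working session

There is one attempt and no reset: what is moved stays moved. The work goes in short steps, Python scripts to look and compute and a tool call to move; the robot and the scene stay as the last step left them, time stands still between calls to the robot, and variables do not carry over. Pictures are saved under pics/ and viewed, at most 10 in all, crops included, and the job is handed in when it is done.

Besides the shell and the picture viewer there is one more tool, called after "Call:" by a JSON object that holds its "op" and its "data", one argument or row to a line. play_rows: Moves the arm, as the interface text tells. Its arguments: {"type":"object","properties":{"targets":{"type":"string"},"squeeze":{"type":"number"}},"required":["targets"]}

```bash
mkdir -p pics; ls
python3 - <<'E'
from bench import r
import cv2
for n in("scene","top"):
    cv2.imwrite(f"pics/{n}0.png",r.grab_frame(n)[:,:,::-1]); print(r.camera_info(n))
print(r.get_obs())
E
```

```text
pics
{'fov_y': 51.42908978887046, 'cx': 274.5261640826981, 'cy': 207.7953937038977, 'position': array([-0.19680925,  0.87700273,  0.68183511]), 'rotation': array([-1.02082535,  2.24403187, -1.21137017])}
{'fov_y': 57.0201113839192, 'cx': 284.8639693499798, 'cy': 213.67420011807388, 'position': array([0.2606134 , 0.32595164, 0.99895333]), 'rotation': array([-2.09487983,  2.12757509, -0.2283914 ])}
{'clock': 0.1, 'joints': array([-1.41008917,  0.47775271,  0.02233799,  1.55633274, -0.01153619,
        1.10931146, -0.08308334]), 'qvel': array([-0.00021573, -0.00139789, -0.00011804, -0.00120038,  0.00069956,
        0.00170335, -0.00075518]), 'tau': array([ 4.17740172e-03, -5.97764826e+01,  1.61299624e+00, -2.81955886e+01,
        1.26546176e-02,  4.94661726e-03,  3.40641947e-06]), 'tcp_pos': array([0.17911132, 0.65019112, 0.19560762]), 'orientation': array([-4.20914000e-01, -3.11312872e+00,  2.62506741e-03]), 'contact_force': array([-0.04046398,  0.25453647,  0.07819726]), 'moment': array([-0.00328601, -0.01802412,  0.03340722]), 'gripper_force': 0.0, 'grip_width': 0.08554060038758071}
```

View pics/scene0.png

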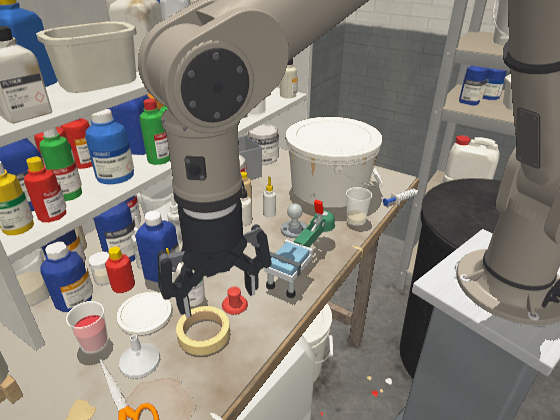

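View pics/top0.png

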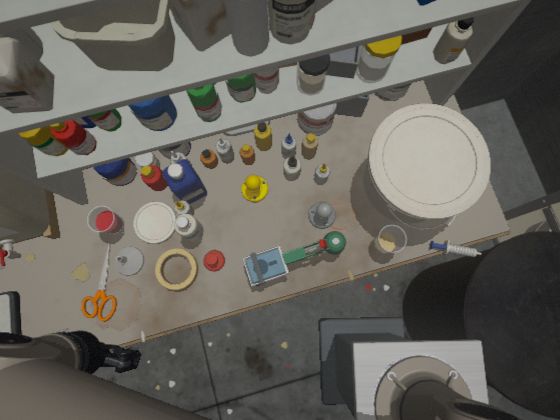

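The scene view shows the cradle at about (300,250), steel ball at (294,212), pail at (335,160), and the cup at (358,205). The top view shows the ball at (322,212), socket at (335,242), bar at (300,252), tray at (266,265), casting at (214,260), bottle at (186,226), and cup at (390,240). The yellow decoy is at (255,187).

```bash
cat > h.py <<'E'
from bench import r
import numpy as np, cv2
from scipy.spatial.transform import Rotation as R
def cam(n):
    c=r.camera_info(n); f=210/np.tan(np.radians(c['fov_y']/2))
    return f,c['cx'],c['cy'],np.array(c['position']),R.from_rotvec(c['rotation']).as_matrix()
def proj(n,p):
    f,cx,cy,t,M=cam(n); q=M.T@(np.array(p)-t); return np.array([cx+f*q[0]/q[2],cy+f*q[1]/q[2]]).round(1)
def ray(n,u):
    f,cx,cy,t,M=cam(n); d=M@np.array([(u[0]-cx)/f,(u[1]-cy)/f,1]); return t,d/np.linalg.norm(d)
def plane(n,u,z):
    t,d=ray(n,u); return (t+d*(z-t[2])/d[2]).round(4)
def tri(ua,ub):
    a,d=ray("scene",ua);b,e=ray("top",ub)
    s=np.linalg.lstsq(np.c_[d,-e],b-a,rcond=None)[0]
    p,q=a+s[0]*d,b+s[1]*e; return ((p+q)/2).round(4),np.linalg.norm(p-q).round(4)
def big(n,box,k,name):
    x0,y0,x1,y1=box; i=r.grab_frame(n)[y0:y1,x0:x1,::-1]
    cv2.imwrite(f"pics/{name}.png",cv2.resize(i,None,fx=k,fy=k,interpolation=cv2.INTER_CUBIC))
E
python3 - <<'E'
from h import *
o=r.get_obs()
for n in("scene","top"): print(n,proj(n,o['tcp_pos']),proj(n,[0,0,0]))
print(R.from_rotvec(o['orientation']).as_matrix().round(3))
print('ball',plane("top",(322,212),.06),plane("scene",(294,212),.06),tri((294,212),(322,212)))
print('sock',plane("top",(335,242),.083)); print('cup',plane("top",(390,240),.08)); print('cast',plane("top",(214,260),.04));print('bot',plane("top",(186,220),.13))
a=cv2.imread("pics/scene0.png")[170:310,240:400]; b=cv2.imread("pics/top0.png")[170:300,200:420]
a=cv2.resize(a,None,fx=3.4,fy=3.4,interpolation=2);b=cv2.resize(b,None,fx=3.4,fy=3.4,interpolation=2)
cv2.imwrite("pics/a.png",a);cv2.imwrite("pics/b.png",b)
E
```

```text
scene [221.3 325. ] [510.5 284.4]
top [121.2 341.5] [422.2 406.2]
[[-0.964  0.266 -0.   ]
 [ 0.266  0.964 -0.002]
 [-0.    -0.002 -1.   ]]
ball [0.4654 0.2285 0.06  ] [0.4684 0.2295 0.06  ] (array([0.4663, 0.2295, 0.0608]), np.float64(0.003))
sock [0.3866 0.2025 0.083 ]
cup [0.3898 0.07   0.08  ]
cast [0.3524 0.4978 0.04  ]
bot [0.4361 0.5478 0.13  ]
```

View pics/a.png

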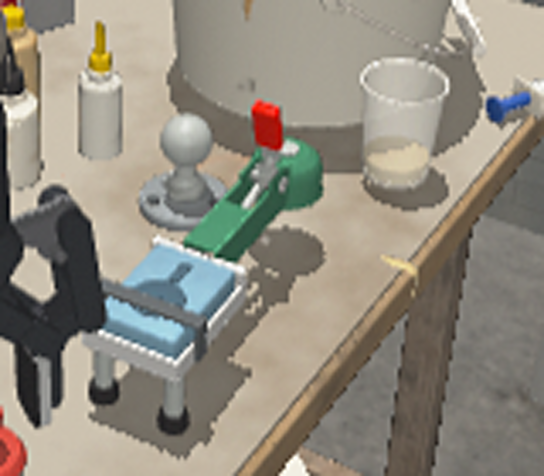

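View pics/b.png

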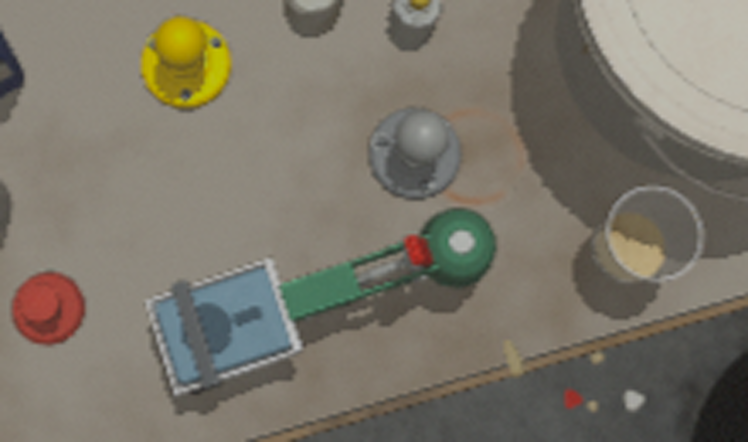

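Crop a (scale 3.4) shows the ball at (186,140), the raised red pad at (267,125) and the socket at (300,172). In crop b the ball is at (423,136), the socket at (459,246), the bar runs to (283,302), and the tray's corners are at (150,302) and (298,345). Next I fit these positions with masks.

Run:
```python
from h import *
S=cv2.imread("pics/scene0.png");T=cv2.imread("pics/top0.png")
def mask(I,lo,hi,box):
    m=cv2.inRange(cv2.cvtColor(I,cv2.COLOR_BGR2HSV),lo,hi); z=np.zeros_like(m);x0,y0,x1,y1=box;z[y0:y1,x0:x1]=m[y0:y1,x0:x1];return z
# ball
for n,I,box in(("scene",S,(278,195,312,226)),("top",T,(308,194,342,226))):
    g=cv2.cvtColor(I,cv2.COLOR_BGR2GRAY)[box[1]:box[3],box[0]:box[2]]
    g=cv2.resize(g,None,fx=4,fy=4,interpolation=2)
    f,_,_,t,_=cam(n); rr=f*.02/np.linalg.norm(t-[.466,.229,.06])*4
    c=cv2.HoughCircles(g,cv2.HOUGH_GRADIENT,1,200,param1=80,param2=8,minRadius=int(rr-3),maxRadius=int(rr+3))
    print(n,'ball',rr,None if c is None else [(q[0]/4+box[0]-.4,q[1]/4+box[1]-.4,q[2]) for q in c[0]])
G=mask(T,(65,90,30),(95,255,255),(270,225,360,275)); Gs=mask(S,(65,90,30),(95,255,255),(280,200,345,260))
p=np.argwhere(G)[:,::-1]; print('green',p.min(0),p.max(0),len(p))
# socket circle: far end pixels
c,_=cv2.findContours(G,cv2.RETR_EXTERNAL,cv2.CHAIN_APPROX_NONE)
c=max(c,key=cv2.contourArea)[:,0]; q=c[c[:,0]>331]; print('sock rim circle',cv2.minEnclosingCircle(q.astype(np.float32)))
A=np.c_[2*q,np.ones(len(q))];s=np.linalg.lstsq(A,(q**2).sum(1),rcond=None)[0];print(s[:2],np.sqrt(s[2]+s[0]**2+s[1]**2))
# bolt dot on socket top
W=mask(T,(0,0,150),(180,60,255),(328,234,344,250)); print('dot',np.argwhere(W)[:,::-1].mean(0),W.sum()//255)
# bar edges: green columns 284..305
for x in range(284,306,3):
    y=np.where(G[:,x])[0]; print(x,y.min(),y.max(),end=' | ')
B=mask(T,(95,40,80),(115,255,255),(240,240,292,292)); p=np.argwhere(B)[:,::-1].astype(np.float32); print('\nblue',cv2.minAreaRect(p))
for n,I,bx in(("scene",S,(305,190,330,220)),("top",T,(312,235,332,252))):
    m=mask(I,(0,150,100),(8,255,255),bx)|mask(I,(172,150,100),(180,255,255),bx); p=np.argwhere(m)[:,::-1];print(n,'red',p.mean(0),p.min(0),p.max(0))
W=mask(T,(0,0,165),(180,40,255),(360,100,500,220));p=np.argwhere(W)[:,::-1].astype(np.float32);cc=cv2.minEnclosingCircle(p);print('pail',cc,plane("top",cc[0],.17))
```

```text
scene ball 31.253497905969517 [(np.float32(293.975), np.float32(210.975), np.float32(32.3))]
top ball 32.01635630108206 None
green [283 232] [344 263] 421
sock rim circle ((335.29998779296875, 240.93333435058594), 9.224776268005371)
[335.08681946 241.2057663 ] 8.721095366647308
dot [335.21212121 240.54545455] 33
284 254 258 | 287 252 262 | 290 252 261 | 293 251 260 | 296 250 259 | 299 249 258 | 302 248 257 | 305 255 256 | 
blue ((265.0000305175781, 265.5000305175781), (24.98199462890625, 34.46882629394531), 71.56504821777344)
scene red [318.20952381 206.31428571] [314 199] [322 213]
top red [322.33333333 243.08888889] [319 239] [326 247]
pail ((429.43975830078125, 160.43975830078125), 61.662620544433594) [ 0.557  -0.0075  0.17  ]
```

Run:
```python
from h import *
b,e=tri((294,211),(324.4,210.0));print('ball',b,e,plane("top",(324.4,210),.06))
T=cv2.imread("pics/top0.png")
g=cv2.resize(cv2.cvtColor(T,cv2.COLOR_BGR2GRAY)[190:240,300:350],None,fx=8,fy=8,interpolation=2)
for p2 in(30,20,12):
    c=cv2.HoughCircles(g,cv2.HOUGH_GRADIENT,1,20,param1=40,param2=p2,minRadius=56,maxRadius=74)
    if c is not None: print([(300+q[0]/8-.44,190+q[1]/8-.44,q[2]/8) for q in c[0][:4]])
s=plane("top",(335.2,240.8),.083);print('sock',s)
for u in((287,257),(295,254.3),(302,252.5)): 
    v=plane("top",u,.083)-s;print('bar',v[:2],np.degrees(np.arctan2(v[1],v[0])),np.hypot(*v[:2]))
v=plane("top",(265,265.5),.085)-s;print('tray',v,np.degrees(np.arctan2(v[1],v[0])))
o=r.get_obs();M=R.from_rotvec(o['orientation']).as_matrix();print(np.degrees(np.arctan2(M[1,0],M[0,0])))
```

```text
ball [0.4722 0.2233 0.0582] 0.0037 [0.4704 0.2223 0.06  ]
sock [0.3895 0.2018 0.083 ]
bar [-0.0368  0.1158] 107.62969937425564 0.12150670763377631
bar [-0.0308  0.0967] 107.66724203660355 0.10148660010070293
bar [-0.0267  0.08  ] 108.45643205382866 0.08433795112522001
tray [-0.0562  0.1678  0.002 ] 108.51685838758345
164.59991447538067
```

Call:
{"op": "play_rows", "data": {
  "targets": "-1 -0.025 -0.025 -0.005 0.12; -1 -0.05 -0.055 -0.01 0.24; -1 -0.08 -0.085 -0.01 0.36; -1 -0.105 -0.115 -0.01 0.48; -1 -0.13 -0.14 -0.01 0.6; -1 -0.155 -0.17 -0.01 0.72; -1 -0.18 -0.2 -0.01 0.84; -1 -0.205 -0.225 -0.01 0.96"
}}

```text
clock: 0.77
tcp_pos: [0.3173, 0.3767, 0.2062]
orientation: [-1.819, -2.561, 0.002]
contact_force: [-0.2, -0.6, -0.1]
grip_width: 0.0853
gripper_force: 0.0
```

```bash
cat >> h.py <<'E'
def to(x,y,z,head):
    o=r.get_obs();M=R.from_rotvec(o['orientation']).as_matrix();p=o['tcp_pos']
    a=np.degrees(np.arctan2(M[1,0],M[0,0]))
    print('tcp',p.round(4),'head',a.round(2),'shift',(M.T@(np.array([x,y,z])-p)).round(4),'spin',np.radians((a-head+180)%360-180).round(3),'F',np.round(o['contact_force'],1),'tilt',M[:,2].round(3))
E
python3 -c "
from h import *
to(.3546,.3093,.196,108)"
```

```text
tcp [0.3173 0.3767 0.2062] head 109.23 shift [-0.0759  0.013   0.0102] spin 0.021 F [-0.2 -0.6 -0.1] tilt [-0.001 -0.001 -1.   ]
```

Call:
{"op": "play_rows", "data": {
  "targets": "-1 -0.025 0.004 0.01 0.02; -1 -0.05 0.008 0.01 0.02; -1 -0.076 0.013 0.01 0.02; -1 -0.076 0.013 0.01 0.02; -1 -0.076 0.013 0.02 0.02; -1 -0.076 0.013 0.02 0.02"
}}

```text
clock: 1.27
tcp_pos: [0.3538, 0.312, 0.1849]
orientation: [-1.836, -2.549, 0.003]
contact_force: [-1.3, -0.4, 0.4]
grip_width: 0.0857
gripper_force: 0.0
```

```bash
python3 -c "
from h import *
to(.3546,.3093,.055,108)
big('scene',(230,130,400,290),3.4,'c');big('top',(220,180,390,320),3.4,'d')
a=cv2.imread('pics/c.png');b=cv2.imread('pics/d.png');h=max(a.shape[0],b.shape[0])
cv2.imwrite('pics/cd.png',cv2.resize(np.hstack([cv2.copyMakeBorder(i,0,h-i.shape[0],0,0,0) for i in(a,b)]),None,fx=.69,fy=.69))"
```

```text
tcp [0.3538 0.312  0.1849] head 108.47 shift [-0.0027  0.0002  0.1299] spin 0.008 F [-1.3 -0.4  0.4] tilt [-0.002 -0.001 -1.   ]
```

View pics/cd.png

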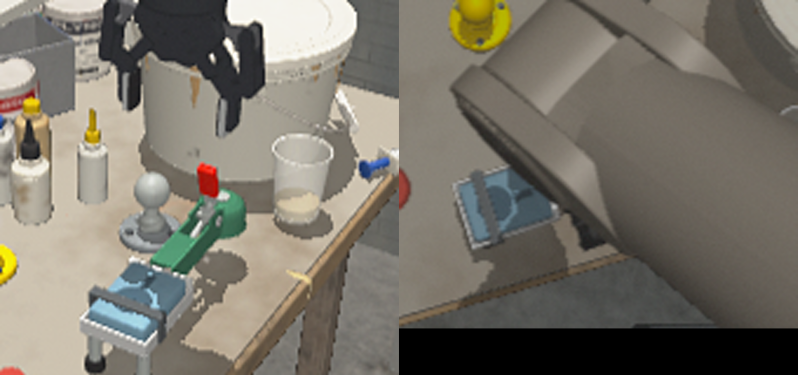

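The scene crop shows the gripper open above the bar with the lever still raised (pad at (208,180)), and everything else untouched. The top view is blocked by the arm. I go down next.

Call:
{"op": "play_rows", "data": {
  "targets": "-1 -0.002 0 0.03 0.01; -1 -0.003 0 0.06 0.01; -1 -0.003 0 0.085 0.01; -1 -0.003 0 0.105 0.01; -1 -0.003 0 0.12 0.01; -1 -0.003 0 0.132 0.01; -1 -0.003 0 0.132 0.01; -1 -0.003 0 0.132 0.01"
}}

```text
clock: 2.03
tcp_pos: [0.3552, 0.3097, 0.0541]
orientation: [-1.847, -2.541, 0.002]
contact_force: [-0.1, -0.0, 0.8]
grip_width: 0.0854
gripper_force: 0.0
```

Call:
{"op": "play_rows", "data": {
  "targets": "0 0 0 0 0; 0.5 0 0 0 0; 1 0 0 0 0; 1 0 0 0 0; 1 0 0 0 0; 1 0 0 0 0; 1 0 0 0 0; 1 0 0 0 0",
  "squeeze": 60
}}

```text
clock: 2.7
tcp_pos: [0.3558, 0.3093, 0.0545]
orientation: [-1.849, -2.54, -0.0]
contact_force: [0.2, -1.0, -0.3]
grip_width: 0.0
gripper_force: 0.0
```

```bash
python3 -c "
from h import *
to(.3546,.3093,.051,108)
big('scene',(230,130,400,290),3.4,'e')"
```

```text
tcp [0.3558 0.3093 0.0545] head 107.87 shift [ 0.0003 -0.0012  0.0035] spin -0.002 F [ 0.2 -1.  -0.3] tilt [ 0.  0. -1.]
```

View pics/e.png

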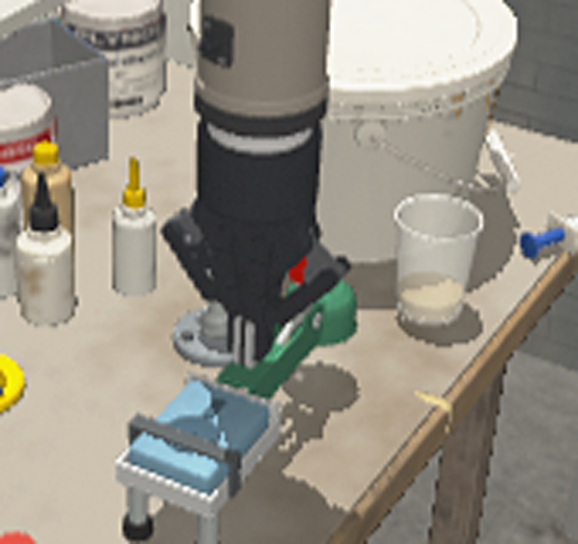

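The fingers closed fully and sit beside the bar on its far side, with tips near crop (245,362). The cradle has not moved. I check the calibration against the TCP.

Run:
```python
from h import *
o=r.get_obs();p=o['tcp_pos'];print('tcp proj scene',proj("scene",p),'want ~302,236.5')
s=np.array([.3895,.2018]);c,n=np.cos(np.radians(108)),np.sin(np.radians(108))
for k,z in((0,.083),(.073,.083),(.129,.083),(.109,.053)): print(k,z,proj("scene",[s[0]+k*c,s[1]+k*n,z]))
print('init tcp',proj("scene",[.1791,.6502,.1956]),proj("top",[.1791,.6502,.1956]))
S=cv2.imread("pics/scene0.png")
m=cv2.inRange(cv2.cvtColor(S,cv2.COLOR_BGR2HSV),(65,90,30),(95,255,255));m[:200]=0;m[262:]=0;m[:,:290]=0;m[:,345:]=0
for y in range(210,250,4):
    x=np.where(m[y])[0]; print(y,x.min() if len(x) else None,x.max() if len(x) else None,end=' | ')
```

```text
tcp proj scene [302.2 247.2] want ~302,236.5
0 0.083 [324.5 213.6]
0.073 0.083 [311.1 228.7]
0.129 0.083 [299.7 241.3]
0.109 0.053 [303.4 247. ]
init tcp [221.3 325. ] [121.2 341.5]
210 None None | 214 315 332 | 218 313 334 | 222 311 333 | 226 307 333 | 230 303 329 | 234 300 319 | 238 296 315 | 242 296 312 | 246 307 309 |
```

Run:
```python
from h import *
y=np.array([.951,.309,0])
for nm,p,yy in(("init",np.array([.1791,.6502,.1956]),np.array([.266,.964,0])),("cd",np.array([.3538,.312,.1849]),y)):
  for dz in(0,.013,.04): print(nm,dz,[ (c,proj(c,p+[0,0,dz]+s*.045*yy)) for c in("scene","top") for s in(-1,1)])
p=r.get_obs()['tcp_pos']
for dz in(0,.027):print(proj("scene",p+[0,0,dz]))
a=cv2.imread("pics/scene0.png")[240:340,150:290];b=cv2.imread("pics/top0.png")[310:410,50:190]
cv2.imwrite("pics/f.png",cv2.resize(np.hstack([a,b]),None,fx=2.8,fy=2.8,interpolation=2))
```

```text
init 0 [('scene', array([250. , 314.8])), ('scene', array([190.9, 335.8])), ('top', array([142.7, 347.5])), ('top', array([ 99.7, 335.6]))]
init 0.013 [('scene', array([249.8, 308.6])), ('scene', array([190. , 329.4])), ('top', array([140.3, 348.3])), ('top', array([ 96.7, 336.2]))]
init 0.04 [('scene', array([249.2, 295.2])), ('scene', array([187.9, 315.8])), ('top', array([135.1, 350.2])), ('top', array([ 89.9, 337.6]))]
cd 0 [('scene', array([323.3, 206. ])), ('scene', array([285.8, 194.4])), ('top', array([297. , 271.9])), ('top', array([283.1, 231.6]))]
cd 0.013 [('scene', array([323.7, 200.8])), ('scene', array([285.9, 189.3])), ('top', array([297.3, 271.5])), ('top', array([283.1, 230.6]))]
cd 0.04 [('scene', array([324.5, 189.6])), ('scene', array([286.1, 178.4])), ('top', array([297.7, 270.6])), ('top', array([283.1, 228.4]))]
[302.2 247.2]
[302.6 237.9]
```

View pics/f.png

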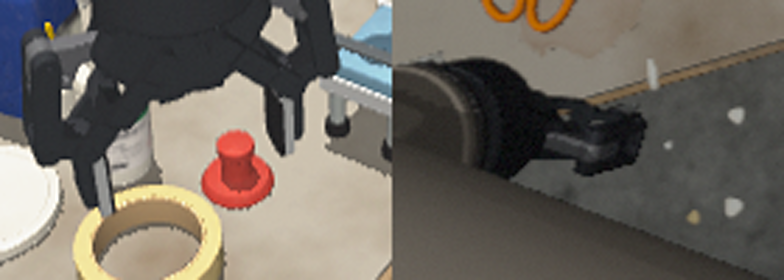

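The starting tips at scene (187.5,315.7) and (253,295.4) match a point 40 mm above the reported TCP with the fingers open, which means 27 mm when shut. So the fingers are actually at the top of the bar, and I have to grasp about 27 mm lower than reported.

Call:
{"op": "play_rows", "data": {
  "targets": "1 0 0 -0.02 0; 1 0 0 -0.04 0; -1 0 0 -0.04 0; -1 0 0 -0.04 0; -1 0 0 -0.04 0; -1 0 0 -0.04 0; -1 0 0 -0.04 0; -1 0 0 -0.04 0"
}}

```text
clock: 3.42
tcp_pos: [0.3555, 0.3089, 0.0939]
orientation: [-1.849, -2.54, 0.002]
contact_force: [-0.2, 0.3, -0.5]
grip_width: 0.0723
gripper_force: 0.0
```

Call:
{"op": "play_rows", "data": {
  "targets": "-1 0 -0.001 0.02 0; -1 0 -0.001 0.035 0; -1 0 -0.001 0.045 0; -1 0 -0.001 0.053 0; -1 0 -0.001 0.06 0; -1 0 -0.001 0.065 0; -1 0 -0.001 0.07 0; -1 0 -0.001 0.07 0"
}}

```text
clock: 4.08
tcp_pos: [0.3547, 0.3088, 0.0239]
orientation: [-1.849, -2.54, 0.001]
contact_force: [-0.0, -0.6, -0.2]
grip_width: 0.0852
gripper_force: 0.0
```

Call:
{"op": "play_rows", "data": {
  "targets": "-0.4 0 0 0 0; 0 0 0 0 0; 0.3 0 0 0 0; 0.5 0 0 0 0; 1 0 0 0 0; 1 0 0 0 0; 1 0 0 0 0; 1 0 0 0 0"
}}

```text
clock: 4.75
tcp_pos: [0.3557, 0.3098, 0.0251]
orientation: [1.849, 2.539, 0.003]
contact_force: [1.9, 0.8, 6.2]
grip_width: 0.0253
gripper_force: 60.9
```

```bash
python3 -c "
from h import *
to(.3546,.3093,.051,108);print(r.get_obs()['grip_width'],r.get_obs()['gripper_force'])
big('scene',(230,130,400,290),3.4,'g')"
```

```text
tcp [0.3557 0.3098 0.0251] head 107.87 shift [-0.0001 -0.0011 -0.0259] spin -0.002 F [1.9 0.8 6.2] tilt [ 0.001  0.001 -1.   ]
0.025261924994616995 60.86258411407471
```

View pics/g.png

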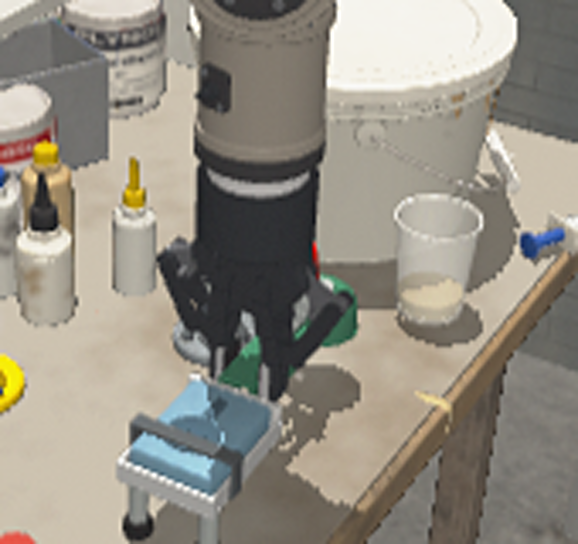

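The bar is held (25.3 mm, 61 N), and the lever is still raised with its red visible at crop (316,258). I refine the ball position before carrying.

Run:
```python
from h import *
T=cv2.imread("pics/top0.png");g=cv2.cvtColor(T,cv2.COLOR_BGR2GRAY)
print(g[198:224,312:337:1])
S=cv2.cvtColor(cv2.imread("pics/scene0.png"),cv2.COLOR_BGR2GRAY);print(S[201:222,284:305])
```

```text
[[123 124 122 121 121 121 121 122 123 122 123 122 121 122 121 123 124 124
  125 125 125 125 125 124 123]
 [124 122 122 121 122 122 122 123 123 124 123 122 122 121 121 123 123 125
  124 125 124 125 125 124 124]
 [123 122 122 121 122 122 123 123 123 123 121 122 123 121 122 121 123 124
  126 124 124 125 126 125 124]
 [123 122 123 121 123 123 123 114 107 105 112 116 109 116 121 122 122 123
  123 123 125 123 124 125 125]
 [122 123 124 124 115 112 110 108 110 105 106 108 105 108 108 117 122 124
  124 125 125 123 123 122 123]
 [125 125 116 112 113 117 119 111 106 111 115 120 121 121 121 120 113 118
  125 123 123 121 119 120 119]
 [125 115 110 115 117 121 112 108 116 123 126 130 129 131 130 127 122 112
  110 119 122 120 124 123 123]
 [109 111 118 120 119 111 107 113 123 128 132 136 137 136 137 136 129 121
  119 113 119 125 125 126 127]
 [110 116 119 119 113 103 106 119 127 134 136 137 141 142 142 139 134 127
  117 130 123 121 126 127 126]
 [116 121 119 120 104 100 111 122 130 136 139 146 155 156 149 142 137 131
  121 116 113 120 125 124 126]
 [121 119 120 120 103 100 115 124 131 136 138 151 
[... 2800 characters left out ...]
0 169 109 125 134 142 146 149 149 147 140 141 138 134 126 119
  163 169 173]
 [179 178 180 181 125 114 126 134 138 145 143 141 137 136 132 127 116 141
  171 171 169]
 [180 177 178 178 166 130 116 126 132 137 136 136 129 129 125 115 125 166
  171 171 169]
 [178 177 175 176 178 168 129 113 122 127 128 125 121 118 112 118 163 172
  171 172 172]
 [176 173 173 173 177 178 170 128 117 111 115 114 115 114 158 161 176 174
  172 172 169]
 [171 171 172 173 176 178 181 146 122 129 135 133 129 124 176 177 175 174
  172 169 167]
 [172 172 172 173 169 171 199 117 126 140 143 141 134 110 156 175 164 170
  168 168 166]
 [174 151 167 163 162 149 153 107 126 138 143 142 133 106 121 151 159 166
  158 164 164]]
```

Run:
```python
from h import *
print(plane("top",(323.8,209.5),.06),plane("scene",(294.2,210.9),.06),tri((294.2,210.9),(323.8,209.5)))
# scene socket: white dot on top
S=cv2.imread("pics/scene0.png");m=cv2.inRange(cv2.cvtColor(S,cv2.COLOR_BGR2HSV),(65,90,30),(95,255,255))
print('exp dot',proj("scene",[.3895,.2018,.083]))
p=np.argwhere(m[205:240,318:350])[:,::-1]+[318,205];print('right edge',[(y,p[p[:,1]==y][:,0].max()) for y in range(211,232,2) if (p[:,1]==y).any()],'top',p[:,1].min())
s=np.array([.3895,.2018]); 
d,e=ray("scene",(330,220)); h=np.array([e[1],-e[0],0])/np.hypot(*e[:2])
for z in(.083,.06,.049): print(z,[proj("scene",[s[0]+k*h[0]*.028,s[1]+k*h[1]*.028,z])for k in(-1,1)])
to(.3557+.081,.3098+.021,.085,108)
```

```text
[0.4717 0.2237 0.06  ] [0.4718 0.2256 0.06  ] (array([0.4724, 0.2241, 0.0589]), np.float64(0.0013))
exp dot [324.5 213.6]
right edge [(211, np.int64(327)), (213, np.int64(331)), (215, np.int64(333)), (217, np.int64(333)), (219, np.int64(334)), (221, np.int64(333)), (223, np.int64(333)), (225, np.int64(334)), (227, np.int64(333)), (229, np.int64(331)), (231, np.int64(322))] top 211
0.083 [array([313.1, 212.6]), array([336. , 214.6])]
0.06 [array([312.7, 220.3]), array([335.3, 222.3])]
0.049 [array([312.5, 223.9]), array([335. , 225.9])]
tcp [0.3557 0.3097 0.0251] head 107.87 shift [-0.0047  0.0836 -0.0598] spin -0.002 F [0.8 0.4 6.2] tilt [ 0.001  0.001 -1.   ]
```

Call:
{"op": "play_rows", "data": {
  "targets": "1 0 0 -0.01 0; 1 0 0 -0.025 0; 1 0 0 -0.04 0; 1 0 0 -0.055 0; 1 0 0 -0.06 0; 1 -0.001 0.015 -0.06 0; 1 -0.002 0.03 -0.06 0; 1 -0.002 0.04 -0.06 0"
}}

```text
clock: 5.47
tcp_pos: [0.3937, 0.3189, 0.084]
orientation: [1.849, 2.54, -0.002]
contact_force: [0.3, 0.1, -8.2]
grip_width: 0.0251
gripper_force: 60.5
```

Call:
{"op": "play_rows", "data": {
  "targets": "1 -0.001 0.015 0 0; 1 -0.002 0.03 0 0; 1 -0.002 0.04 0 0; 1 -0.002 0.045 0 0; 1 -0.002 0.045 0 0; 1 -0.002 0.045 0 0; 1 -0.002 0.045 0 0"
}}

```text
clock: 6.05
tcp_pos: [0.4357, 0.3309, 0.084]
orientation: [-1.848, -2.539, 0.003]
contact_force: [-0.3, -0.2, -6.9]
grip_width: 0.0249
gripper_force: 60.5
```

```bash
python3 -c "
from h import *
to(.3557+.0822,.3098+.0222,.085,108);print(r.get_obs()['grip_width'],r.get_obs()['gripper_force'])
big('scene',(250,130,420,290),3.4,'k')"
```

```text
tcp [0.4357 0.3309 0.084 ] head 107.9 shift [ 0.0004  0.0025 -0.001 ] spin -0.002 F [-0.3 -0.2 -6.9] tilt [-0.002 -0.001 -1.   ]
0.024897477209482554 60.49567937850952
```

View pics/k.png

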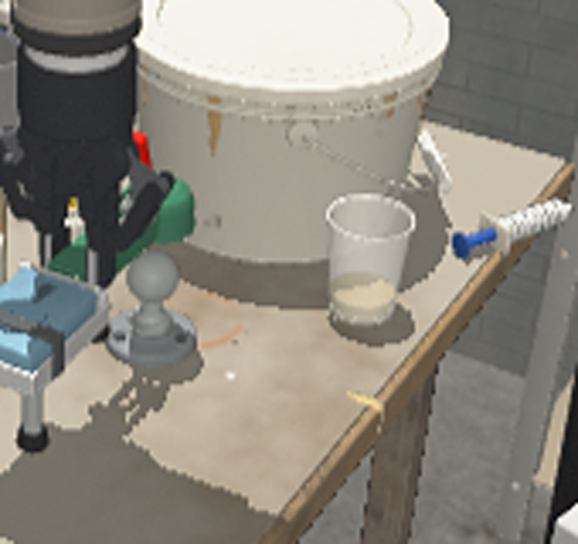

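The cradle hangs level over the ball. The lever is up (red at crop (142,150)), the socket's right edge is at x=192 and the ball is at (153,278). I check the socket's silhouette against where it should be.

Run:
```python
from h import *
K=cv2.imread("pics/k.png");m=cv2.inRange(cv2.cvtColor(K,cv2.COLOR_BGR2HSV),(65,90,30),(95,255,255))
p=np.argwhere(m[150:260,120:230])[:,::-1]+[120,150]
e=lambda y:p[p[:,1]==y][:,0].max()/3.4+250-.35
print([(round(y/3.4+130,1),round(e(y),1)) for y in range(185,240,8)])
S=cv2.inRange(cv2.cvtColor(cv2.imread("pics/scene0.png"),cv2.COLOR_BGR2HSV),(65,90,30),(95,255,255))
sh=np.array([.4357-.3557,.3309-.3098,.0589])
def edges(s,z0):
    d,e=ray("scene",proj("scene",[*s,z0])); h=np.array([e[1],-e[0]])/np.hypot(*e[:2])
    return [proj("scene",[*(s+k*h*.028),z0]) for k in(-1,1)]
for s in([.3895,.2018],):
    s=np.array(s); print('parked',edges(s,.065),'now',edges(s+sh[:2],.065+sh[2]))
```

```text
[(184.4, np.float64(304.1)), (186.8, np.float64(305.5)), (189.1, np.float64(306.1)), (191.5, np.float64(306.1)), (193.8, np.float64(306.1)), (196.2, np.float64(306.1)), (198.5, np.float64(304.9))]
parked [array([312.8, 218.7]), array([335.5, 220.5])] now [array([285.1, 189.2]), array([307.6, 189.9])]
```

Call:
{"op": "play_rows", "data": {
  "targets": "1 0 0.002 0.01 0; 1 0 0.002 0.02 0; 1 0 0.002 0.027 0; 1 0 0.002 0.032 0; 1 0 0.002 0.036 0; 1 0 0.002 0.04 0; 1 0 0.002 0.044 0; 1 0 0.002 0.044 0"
}}

```text
clock: 6.77
tcp_pos: [0.4385, 0.3316, 0.0397]
orientation: [-1.849, -2.539, 0.002]
contact_force: [0.6, 0.0, -8.3]
grip_width: 0.0246
gripper_force: 60.5
```

Call:
{"op": "play_rows", "data": {
  "targets": "1 0 0 0.003 0; 1 0 0 0.006 0; 1 0 0 0.008 0; 1 0 0 0.01 0; 1 0 0 0.011 0; 1 0 0 0.0115 0; 1 0 0 0.0115 0; 1 0 0 0.0115 0"
}}

```text
clock: 7.43
tcp_pos: [0.439, 0.332, 0.0291]
orientation: [1.849, 2.54, 0.0]
contact_force: [0.7, 0.4, -7.8]
grip_width: 0.0253
gripper_force: 60.7
```

Call:
{"op": "play_rows", "data": {
  "targets": "1 0 0 0.001 0; 1 0 0 0.002 0; 1 0 0 0.002 0; 1 0 0 0.003 0; 1 0 0 0.003 0; 1 0 0 0.003 0"
}}

```text
clock: 7.93
tcp_pos: [0.4392, 0.3321, 0.0265]
orientation: [1.849, 2.54, 0.001]
contact_force: [-1.3, -1.1, 2.3]
grip_width: 0.0248
gripper_force: 61.6
```

```bash
python3 -c "
from h import *
to(.438,.332,.0275,108)
big('scene',(250,130,420,290),3.4,'l')"
```

```text
tcp [0.4392 0.3321 0.0265] head 107.88 shift [ 0.0003 -0.0012 -0.001 ] spin -0.002 F [-1.3 -1.1  2.3] tilt [ 0.     0.001 -1.   ]
```

View pics/l.png

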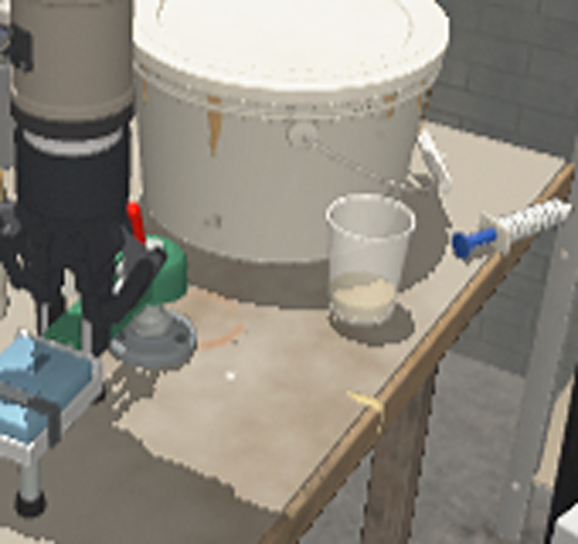

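The ball is fully inside the socket (crop (160,270)), with the lever raised (red at (137,222)) and the grip still on. The wrist took up about 10 N, so it is seated. I release and rise.

Call:
{"op": "play_rows", "data": {
  "targets": "0.2 0 0 0 0; -0.3 0 0 0 0; -1 0 0 0 0; -1 0 0 0 0; -1 0 0 0 0; -1 0 0 0 0; -1 0 0 0 0"
}}

```text
clock: 8.57
tcp_pos: [0.4389, 0.332, 0.026]
orientation: [1.849, 2.54, 0.0]
contact_force: [-0.3, 0.4, -0.0]
grip_width: 0.0858
gripper_force: 0.0
```

Call:
{"op": "play_rows", "data": {
  "targets": "-1 0 0 -0.015 0; -1 0 0 -0.04 0; -1 0 0 -0.07 0; -1 0 0 -0.1 0; 0 0 0 -0.13 0; 1 0 0 -0.145 0; 1 0 0 -0.145 0; 1 0 0 -0.145 0"
}}

```text
clock: 9.23
tcp_pos: [0.4392, 0.3323, 0.1716]
orientation: [-1.849, -2.54, -0.003]
contact_force: [0.3, 0.6, -0.8]
grip_width: 0.0388
gripper_force: 0.0
```

```bash
python3 -c "
from h import *
to(.438,.332,.0275,108);print(r.get_obs()['grip_width'])
big('scene',(220,110,390,270),3.4,'m')"
```

```text
tcp [0.4392 0.3323 0.1716] head 107.88 shift [-1.000e-04 -1.400e-03  1.441e-01] spin -0.002 F [ 0.3  0.6 -0.8] tilt [ 0.001  0.002 -1.   ]
0.03880734284885112
```

View pics/m.png

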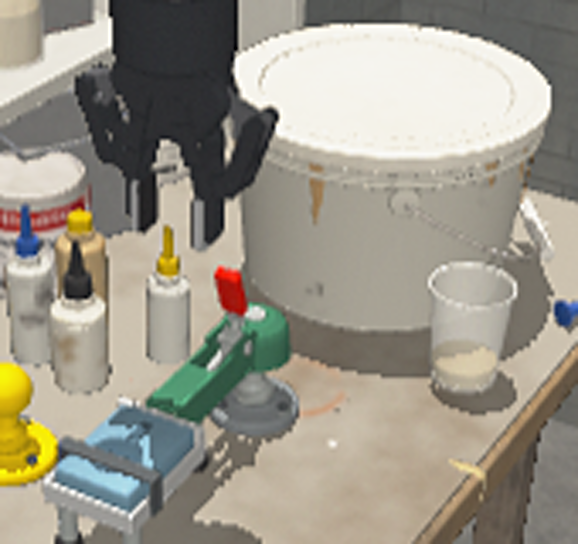

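The cradle stands on the ball with the lever up (red pad at crop (231,290)) and the gripper clear above. That was my last picture, so the rest goes by force and numbers. Next I move to the socket side of the lever.

Call:
{"op": "play_rows", "data": {
  "targets": "1 -0.03 0 0 0; 1 -0.06 0 0 0; 1 -0.09 0 0 0; 1 -0.105 0 0 0; 1 -0.105 0 0.02 0; 1 -0.105 0 0.045 0; 1 -0.105 0 0.065 0; 1 -0.105 0 0.065 0"
}}

```text
clock: 9.95
tcp_pos: [0.4674, 0.2298, 0.1011]
orientation: [-1.848, -2.537, 0.014]
contact_force: [-0.3, -0.6, -0.8]
grip_width: -0.0002
gripper_force: 0.0
```

Call:
{"op": "play_rows", "data": {
  "targets": "1 0 0 0 0; 1 0.008 0 0 0; 1 0.015 0 0.001 0; 1 0.02 0 0.001 0; 1 0.025 0 0.002 0; 1 0.028 0 0.002 0; 1 0.033 0 0.004 0; 1 0.033 0 0.004 0"
}}

```text
clock: 10.62
tcp_pos: [0.4614, 0.2649, 0.1028]
orientation: [1.848, 2.54, 0.003]
contact_force: [0.3, -1.5, 4.4]
grip_width: -0.0001
gripper_force: 1.7
```

Call:
{"op": "play_rows", "data": {
  "targets": "1 0.005 0 0.002 0; 1 0.009 0 0.004 0; 1 0.014 0 0.007 0; 1 0.018 0 0.01 0; 1 0.021 0 0.013 0; 1 0.025 0 0.017 0; 1 0.027 0 0.021 0; 1 0.027 0 0.021 0"
}}

```text
clock: 11.28
tcp_pos: [0.4529, 0.2925, 0.0818]
orientation: [-1.846, -2.541, -0.006]
contact_force: [0.4, 1.3, 2.4]
grip_width: 0.0003
gripper_force: 1.0
```

Call:
{"op": "play_rows", "data": {
  "targets": "1 0.002 0 0.003 0; 1 0.004 0 0.005 0; 1 0.006 0 0.007 0; 1 0.008 0 0.009 0; 1 0.009 0 0.01 0; 1 0.01 0 0.011 0; 1 0.01 0 0.011 0"
}}

```text
clock: 11.87
tcp_pos: [0.4504, 0.2992, 0.0704]
orientation: [1.849, 2.539, 0.003]
contact_force: [2.2, -0.6, 3.1]
grip_width: -0.0
gripper_force: 1.9
```

Call:
{"op": "play_rows", "data": {
  "targets": "1 0.002 0 0.002 0; 1 0.003 0 0.003 0; 1 0.003 0 0.004 0; 1 0.003 0 0.004 0"
}}

```text
clock: 12.2
tcp_pos: [0.4488, 0.3019, 0.0659]
orientation: [-1.849, -2.54, -0.001]
contact_force: [3.7, -1.2, 2.7]
grip_width: 0.0002
gripper_force: 1.5
```

```bash
cat >> h.py <<'E'
def red():
    for n in("scene","top"):
        I=cv2.cvtColor(r.grab_frame(n),cv2.COLOR_RGB2HSV)
        m=cv2.inRange(I,(0,150,80),(8,255,255))|cv2.inRange(I,(172,150,80),(180,255,255))
        c=proj(n,[.45,.30,.11]).astype(int);z=np.zeros_like(m);z[c[1]-35:c[1]+30,c[0]-35:c[0]+40]=m[c[1]-35:c[1]+30,c[0]-35:c[0]+40]
        p=np.argwhere(z)[:,::-1]; print(n,len(p),p.mean(0) if len(p) else '',p.min(0) if len(p) else '',p.max(0) if len(p) else '')
    u=np.array([-.307,.952])
    for a in(0,.2,.4,.8,1.25):
        q=[]
        for d in(.032,.052,.070):
            s=.036+d*np.cos(a)-.0175*np.sin(a);z=.082+d*np.sin(a)+.0175*np.cos(a)
            q.append((proj("scene",[.4718+s*u[0],.224+s*u[1],z]).tolist(),proj("top",[.4718+s*u[0],.224+s*u[1],z]).tolist()))
        print(a,q)
E
python3 -c "
from h import *
red(); to(.4,.3,.1,108)"
```

```text
scene 52 [278.86538462 215.01923077] [272 210] [285 219]
top 5 [289.4 221.2] [288 221] [291 222]
0 [([281.5, 210.4], [298.5, 214.8]), ([277.2, 214.4], [290.5, 217.4]), ([273.3, 218.1], [283.3, 219.8])]
0.2 [([282.4, 207.5], [300.2, 213.7]), ([278.2, 210.0], [292.4, 215.9]), ([274.4, 212.3], [285.3, 218.0])]
0.4 [([283.5, 204.8], [302.4, 212.5]), ([279.6, 205.6], [295.1, 214.3]), ([276.1, 206.4], [288.4, 215.9])]
0.8 [([286.2, 200.0], [307.8, 210.2]), ([283.4, 197.6], [302.4, 210.7]), ([280.8, 195.4], [297.4, 211.2])]
1.25 [([289.5, 196.7], [314.3, 207.9]), ([288.4, 191.2], [312.4, 206.9]), ([287.3, 186.2], [310.5, 206.0])]
tcp [0.4486 0.3019 0.0659] head 107.89 shift [ 0.0131 -0.0468 -0.0341] spin -0.002 F [1.3 0.2 2.9] tilt [-0.  0. -1.]
```

The red pad now lies along the bar (scene (279,215)), close to fully down. I press on until it stops.

Call:
{"op": "play_rows", "data": {
  "targets": "1 0.002 0 0.002 0; 1 0.003 0 0.003 0; 1 0.004 0 0.004 0; 1 0.004 0 0.004 0"
}}

```text
clock: 12.63
tcp_pos: [0.4481, 0.3036, 0.0629]
orientation: [1.851, 2.538, -0.002]
contact_force: [0.8, -7.2, 17.7]
grip_width: 0.0002
gripper_force: 8.7
```

Call:
{"op": "play_rows", "data": {
  "targets": "1 0 0 0.001 0; 1 0 0 0.0015 0; 1 0 0 0.0015 0"
}}

```text
clock: 12.88
tcp_pos: [0.4482, 0.3037, 0.0626]
orientation: [1.851, 2.538, -0.001]
contact_force: [-3.5, -9.6, 29.4]
grip_width: 0.0003
gripper_force: 14.8
```

Call:
{"op": "play_rows", "data": {
  "targets": "1 0 0 -0.02 0; 1 0 0 -0.05 0; 1 0 0 -0.08 0; 1 0 0 -0.12 0; 1 0.03 0 -0.15 0; 1 0.06 0 -0.15 0; 1 0.06 0 -0.15 0; 1 0.06 0 -0.15 0"
}}

```text
clock: 13.55
tcp_pos: [0.4263, 0.3646, 0.2096]
orientation: [-1.842, -2.543, 0.003]
contact_force: [0.3, -0.8, -0.3]
grip_width: -0.0001
gripper_force: 0.0
```

```bash
python3 -c "
from h import *
red(); to(.4,.3,.1,108)
I=cv2.cvtColor(r.grab_frame('scene'),cv2.COLOR_RGB2HSV)
m=cv2.inRange(I,(0,150,80),(8,255,255))|cv2.inRange(I,(172,150,80),(180,255,255))
for y in range(205,224): x=np.where(m[y,262:292])[0]; print(y,(x.min()+262,x.max()+262) if len(x) else '',end=' ')
"
```

```text
scene 99 [278.52525253 214.44444444] [272 209] [285 220]
top 0   
0 [([281.5, 210.4], [298.5, 214.8]), ([277.2, 214.4], [290.5, 217.4]), ([273.3, 218.1], [283.3, 219.8])]
0.2 [([282.4, 207.5], [300.2, 213.7]), ([278.2, 210.0], [292.4, 215.9]), ([274.4, 212.3], [285.3, 218.0])]
0.4 [([283.5, 204.8], [302.4, 212.5]), ([279.6, 205.6], [295.1, 214.3]), ([276.1, 206.4], [288.4, 215.9])]
0.8 [([286.2, 200.0], [307.8, 210.2]), ([283.4, 197.6], [302.4, 210.7]), ([280.8, 195.4], [297.4, 211.2])]
1.25 [([289.5, 196.7], [314.3, 207.9]), ([288.4, 191.2], [312.4, 206.9]), ([287.3, 186.2], [310.5, 206.0])]
tcp [0.4278 0.3616 0.2091] head 107.92 shift [-0.0499 -0.0451  0.1093] spin -0.001 F [-0.1 -0.2  0.2] tilt [-0.002 -0.002 -1.   ]
205  206  207  208  209 (np.int64(279), np.int64(281)) 210 (np.int64(278), np.int64(283)) 211 (np.int64(277), np.int64(285)) 212 (np.int64(276), np.int64(285)) 213 (np.int64(275), np.int64(285)) 214 (np.int64(274), np.int64(284)) 215 (np.int64(273), np.int64(283)) 216 (np.int64(272), np.int64(282)) 217 (np.int64(272), np.int64(281)) 218 (np.int64(272), np.int64(280)) 219 (np.int64(274), np.int64(279)) 220 (np.int64(277), np.int64(278)) 221  222  223
```

Run:
```python
from h import *
big('scene',(220,110,390,270),3.4,'n')
def f(n):
    H=cv2.cvtColor(cv2.imread(n),cv2.COLOR_BGR2HSV)
    g=cv2.inRange(H,(65,90,30),(95,255,255));g[:,:140]=0;g[:290]=0;g[425:]=0;b=cv2.inRange(H,(95,60,80),(115,255,255));b[:380]=0;b[520:]=0;b[:,220:]=0
    for m in(g,b): p=np.argwhere(m)[:,::-1];print(n,len(p),p.mean(0).round(1),p.min(0),p.max(0))
f("pics/m.png");f("pics/n.png")
```

```text
pics/m.png 6223 [223.3 367.7] [147 303] [288 421]
pics/m.png 7027 [125.5 456.3] [ 29 406] [192 510]
pics/n.png 5906 [226.6 366.7] [147 303] [288 423]
pics/n.png 6768 [125.5 457. ] [ 29 406] [192 511]
```

The cradle has not shifted, the lever is down and the arm is clear, so I hand in.

```bash
python3 -c "
from bench import r
print(r.hand_in())"
```

```text
the job is handed in; nothing more can be done
None
```

The job is handed in, no verdict returned: the cradle is seated on the ball, the lever is pressed to its stop (29 N) and the arm is clear, but I viewed 11 pictures, one over the limit of 10.

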